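Fit the light head and present the notched slide label up

ROBOT

A 6-joint arm with a two-finger parallel gripper is mounted at the origin on the work surface; the furniture and walls round the work are solid. World frame = base frame: x ahead of the robot, y to its left, z up, the work surface at z = 0. Lengths are in m, angles in degrees, forces in N, time in s.
With the tool pointing down it reaches from about 0.425 to 0.95 m from the base axis. Payload 3.5 kg.
Tool frame: the origin (TCP) lies at the very end of the fingers, on their centre line; the grasp point (between the pads) lies 19 mm behind it; z points along the fingers, y is the direction in which the jaws open and shut (so a half turn about z gives the same grasp; the last joint's range is limited). The gripper opens to 85 mm and grips with 20 to 120 N. Pads are 22 mm wide; open, the fingers measure 114 mm over their backs; the gripper's body (76 mm by 85 mm) begins 54 mm behind the grasp point. The pads swing forward as they close: fully open they stand 13 mm farther back than shut.
Start: joints at [-75.344, 16.404, 90.338, -0, 73.258, -8.594], TCP at [0.266, -0.62, 0.231] pointing down, gripper open.
Joint ranges: [-158.93, 158.93], [-51.34, 127.21], [12.03, 142.37], [-87.48, 267.48], [13.55, 161.25], [-162.69, 162.69]. Speed limits (degrees/s): [159.86, 159.86, 180, 180, 180, 180].

INTERFACE

Orientations are given as a 3x3 rotation matrix whose columns are the frame's x, y, z axes.
In Python, from rig import readout, get_image, job gives the robot as it stands. The module is installed in compiled form; this text tells all that it offers.
- The arm moves only by the shell command python3 -m jog 'ROWS' [FORCE]. ROWS is JSON, a list of rows, each a list of 5 numbers: the shift along the tool's x, y, z in m, then the turn about the tool's z in rad, then the gripper command: -1 is fully open, 1 is shut, values between are in proportion. A call has 1 to 5 rows; each row is the pose to reach, as a shift and turn from the pose commanded when the call began, along the tool's axes at that moment; what a row does not reach only later rows make up. A row lasts 1/12 s, in which the tool goes at most 41.7 mm and 7.16 degrees, less where a joint would pass 70% of its speed; a pose out of reach is approached as far as the arm can. A call with a gripper value outside its range is refused whole. The fingers move at their own pace and stop on an object; FORCE is the grip in N (left out, the last holds). Time passes only in rows, so rows that repeat a pose let the fingers close. It gives the time, the measured TCP pose, the force and the opening at its end, in the units of the state.
- readout.observe(): the state, without advancing time (a new reading comes with each control period).
- get_image(name): name is "side" or "top"; returns a dict with "color" (480x640x3 uint8, red, green, blue), "mtx" (3x3 intrinsics, pixels), "view" (4x4, takes a point from world to camera coordinates). Camera axes: x right, y up, looking along -z (the intrinsics and any distortion apply to the point x, -y, -z); pixel columns grow to the right and rows downward; lengths in m; the calibration is good to about 2 mm. A picture is of the moment at which its call begins. There is no depth.
- job.close_job(): hands the job in, once; it reports no verdict.
The state is a dict: "t": time; "joint_pos": joint angles; "qd": joint speeds; "joint_torque": joint torques, N m; "eef_pos": TCP position; "tcp_rot": TCP orientation; "contact_force": force on the tool from outside, world axes, zero at the start; "moment": the same for the moment, N m; "opening": opening from 0.0 (shut) to 1.0 (fully open).
Only numpy, scipy, OpenCV 4.12 (cv2) and the standard library are available. Lean on these libraries where they do the work, as an engineer would, in place of code of your own. Each camera call takes 0.05 s, during which the arm holds its last target. There are 200 camera calls.

TASK

Fit the loose light head, diffuser up, fully home onto the two pegs of the black light base and let go of it. Then take the teaching slide out of the blue rack by its clear glass, keeping the fingers off the frosted end (the one with the notched corner), and tip it so that its labelled face looks upward, within about 50 degrees of straight up. Finish while still holding it steady in the air, centred about 10 cm above the light head and touching nothing else, and do not push the other things on the bench about.

Things in the scene. Friction and masses are not known exactly. Their poses are not given: they have to be found in the camera images.
- base: Light base, fixed to the bench: black plate 160 (x) x 90 (y) x 20 mm high. Origin at the centre of its underside, z up. Two steel pegs stand on its top at x = -40 and +40 mm, y = 0: 10 mm diameter, 14 mm high, the upper 7 mm tapering to 5 mm. The head may be fitted either way round.
- head_center (a point): Centre (half-way up) of the loose grey light head, a block 130 (x) x 54 (y) x 34 mm high, 0.2 kg, white diffuser on top (z up); it starts flat on the bench, diffuser up. Grasp it across its 54 mm. Underside: two round sockets at x = -40 and +40 mm, y = 0, 13 mm diameter, 17 mm deep. Fully home, this point is 37 mm above the base's origin.
- rack: Blue slide rack, fixed to the bench, turned any way: foot 120 (x) x 50 (y) x 12 mm high. Origin at the centre of its underside. At x = -45 and +45 mm stand pairs of cheeks, 12 mm long in x, their tops 27 mm above the bench, with a slot 10.6 mm wide along x that holds the slide; between the pairs the slide is free.
- slide_center (a point): Centre of the teaching slide, a rigid plate 110 (x) x 8 (y, thickness) x 44 mm (z), 65 g. It starts on a long edge in the rack, z up, lower edge 12 mm and top edge 56 mm above the bench. +x points to the frosted end, +y out of the labelled face. Clear pale greenish glass from x = -55 to +25 mm, an amber spot in it. Grasp it from above across the 8 mm, at the middle or toward the clear end.
- frosted: Frosted white end of the slide, part of it: the last 30 mm (x = +25 to +55 mm). Same axes as the slide, origin 22 mm below its centre at the start. An 11 x 11 mm notch is cut from its upper outer corner (+x, +z): with the notch at top LEFT, the labelled face looks at you. That face (+y) has a blank orange label here, the other none.
- lens: Black hand lens lying flat, 50 (x) x 125 (y) x 14 mm; a bystander, leave it alone. Origin at the centre of its underside, z up.
- tubes: Wooden block 36 (x) x 95 (y) x 42 mm with stoppered tubes up to 95 mm; a bystander, leave it alone. Origin at the centre of its underside, z up.
- bottle: White dropper bottle with a red cap, 34 mm across, 78 mm tall; a bystander, leave it alone. Origin at the centre of its underside, z up.
- dish: Covered pink culture dish, 65 mm across, 14 mm high; a bystander, leave it alone. Origin at the centre of its underside, z up.
There are look-alikes about, which are no part of the job. What is shaped like the part that bears slide_center but purple is not meant.

How it is judged:
By the outcome, as a careful person would: the job done as asked, in the order asked, and still so for the second after the job is handed in, while the arm keeps its last pose, push and grip.
It also fails if it takes over 54 s, if anything falls off the work surface, if the arm or the gripper's body presses on something with over 40 N, if the wrist force passes 120 N, or if a joint passes its speed limit or range.

## Working session

There is one attempt and no reset: what is moved stays moved. The work goes in short steps, Python scripts to look and compute and a shell command to move; the robot and the scene stay as the last step left them, time stands still between calls to the robot, and variables do not carry over. Pictures are saved under pics/ and viewed, about 8 in all and at most 12, crops included, and the job is handed in when it is done.

```bash
mkdir -p pics && cat > h.py <<'E'
import numpy as np, cv2
from rig import readout, get_image, job
def ray(im,u,v):
    K=np.array(im["mtx"]);V=np.array(im["view"]);R=V[:3,:3];t=V[:3,3]
    p=np.linalg.solve(K,[u,v,1.]);d=R.T@np.array([p[0],-p[1],-p[2]])
    return -R.T@t,d/np.linalg.norm(d)
def onz(im,u,v,z):
    o,d=ray(im,u,v);return o+d*(z-o[2])/d[2]
def proj(im,P):
    V=np.array(im["view"]);c=V[:3,:3]@np.array(P)+V[:3,3];q=np.array(im["mtx"])@[c[0],-c[1],-c[2]];return q[:2]/q[2]
def save(im,n): cv2.imwrite("pics/"+n+".png",im["color"][:,:,::-1])
E
python3 - <<'E'
from h import *
s=readout.observe();print({k:np.round(v,3).tolist() for k,v in s.items()})
for n in("top","side"):
    im=get_image(n);save(im,n+"0");np.save(n+"0.npy",im,allow_pickle=True);print(n,[k for k in im],im["mtx"],np.round(im["view"],3),ray(im,320,240))
E
```

```text
{'t': 0.0, 'joint_pos': [-75.345, 16.456, 90.423, 0.001, 73.258, -8.593], 'qd': [-0.008, 0.074, 0.071, 0.011, -0.01, 0.052], 'joint_torque': [0.001, -40.598, -29.263, -0.0, 0.006, 0.0], 'eef_pos': [0.266, -0.62, 0.23], 'tcp_rot': [[0.919, 0.395, -0.001], [0.395, -0.919, 0.002], [0.0, -0.002, -1.0]], 'contact_force': [0.282, -0.741, 0.517], 'moment': [0.016, 0.006, -0.05], 'opening': 1.001}
top ['color', 'mtx', 'view'] [[583.44766434   0.         318.42216803]
 [  0.         583.44766434 245.22738807]
 [  0.           0.           1.        ]] [[-2.00e-03 -1.00e+00 -1.60e-02 -1.00e-03]
 [ 9.92e-01 -4.00e-03  1.26e-01 -5.22e-01]
 [-1.26e-01 -1.50e-02  9.92e-01 -1.55e+00]
 [ 0.00e+00  0.00e+00  0.00e+00  1.00e+00]] (array([ 0.32355609, -0.0268463 ,  1.60284561]), array([ 0.1345479 ,  0.01259413, -0.99082705]))
side ['color', 'mtx', 'view'] [[501.39439027   0.         325.37819215]
 [  0.         501.39439027 242.44470628]
 [  0.           0.           1.        ]] [[-0.906 -0.422  0.005  0.468]
 [ 0.239 -0.504  0.83  -0.204]
 [-0.348  0.753  0.558 -0.973]
 [ 0.     0.     0.     1.   ]] (array([0.13459756, 0.82761799, 0.71005942]), array([ 0.35878813, -0.75104751, -0.5542551 ]))
```

View pics/top0.png

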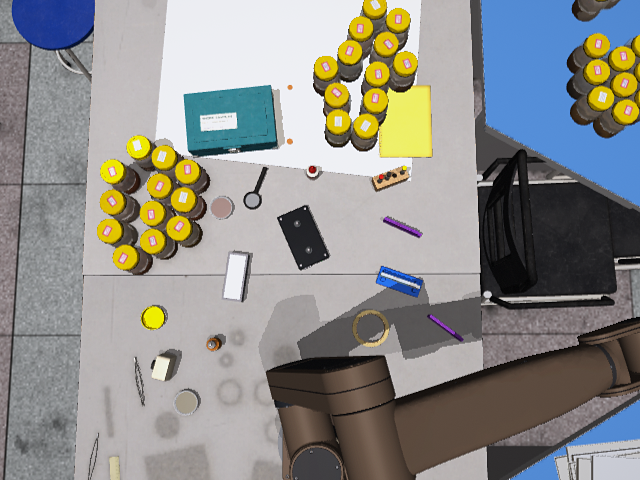

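View pics/side0.png

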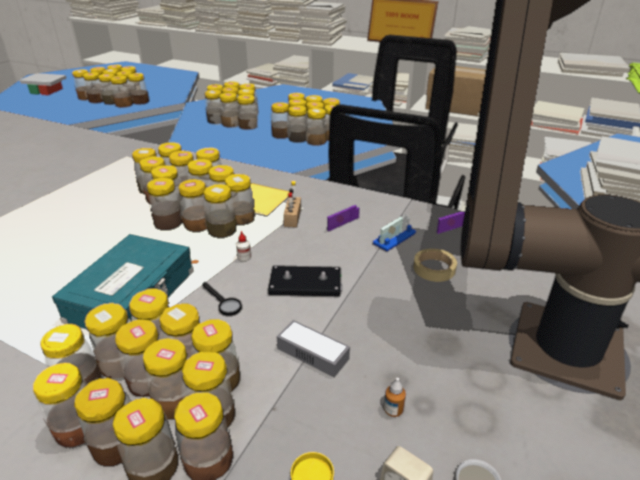

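Top view: the grey/white head is at (236,276), the base with its pegs at (303,237), and the blue rack with the slide at (400,281). The look-alikes are purple slides at (402,226) and (445,326). The pale block at (162,366) and the teal case at (230,120) are not head or rack. I choose the slide in the blue rack and check it in a close crop.

```bash
python3 - <<'E'
from h import *
T=np.load("top0.npy",allow_pickle=True).item();S=np.load("side0.npy",allow_pickle=True).item()
def blob(im,m,box,z,name):
    x0,y0,x1,y1=box;mm=np.zeros(m.shape,np.uint8);mm[y0:y1,x0:x1]=m[y0:y1,x0:x1]*255
    mm=cv2.morphologyEx(mm,cv2.MORPH_CLOSE,np.ones((5,5)))
    c=max(cv2.findContours(mm,0,2)[0],key=cv2.contourArea)
    W=np.array([onz(im,*p[0],z)[:2] for p in c.astype(float)],np.float32)*1000
    r=cv2.minAreaRect(W);b=cv2.boxPoints(r);e=b[1]-b[0];f=b[2]-b[1];l=e if np.hypot(*e)>np.hypot(*f) else f
    print(name,"ctr",np.round(r[0],1),"size",np.round(r[1],1),"long axis deg",round(np.degrees(np.arctan2(l[1],l[0]))%180,1))
c=T["color"].astype(int);mx=c.max(2);mn=c.min(2)
blob(T,(mn>215),(215,245,260,308),.034,"diffuser")
blob(T,(mx<75),(270,195,335,275),.02,"base")
blue=(c[:,:,2]>c[:,:,0]+60)&(c[:,:,2]>c[:,:,1]+30)
blob(T,blue,(365,255,435,305),.012,"rack")
for n,im,b in(("a",T,(365,250,435,305)),("b",S,(365,205,425,255))):
    x0,y0,x1,y1=b;cv2.imwrite(f"pics/{n}.png",cv2.resize(im["color"][y0:y1,x0:x1,::-1],(560,460),interpolation=cv2.INTER_CUBIC))
x0,y0,x1,y1=215,195,335,310
cc=cv2.resize(T["color"][y0:y1,x0:x1,::-1],(480,460),interpolation=cv2.INTER_CUBIC)
cv2.imwrite("pics/crop1.png",cv2.resize(np.hstack([cv2.imread("pics/a.png"),cv2.imread("pics/b.png")]),(800,330)))
cv2.imwrite("pics/crop2.png",cc)
E
```

```text
diffuser ctr [438.3 224.4] size [ 43.5 117.9] long axis deg 172.4
base ctr [547.6  40.2] size [160.3  89.7] long axis deg 23.3
rack ctr [ 425.9 -221.2] size [119.6  50.3] long axis deg 70.6
```

View pics/crop1.png

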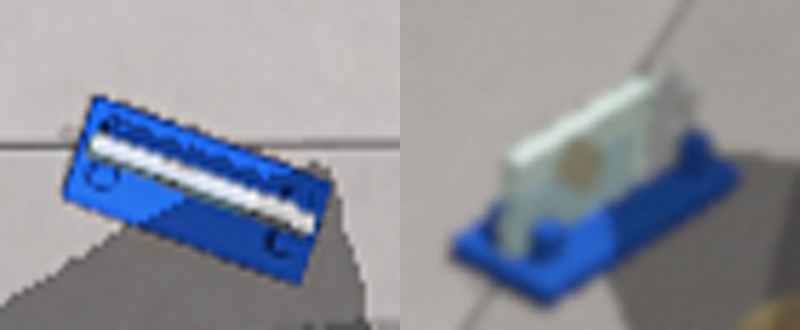

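View pics/crop2.png

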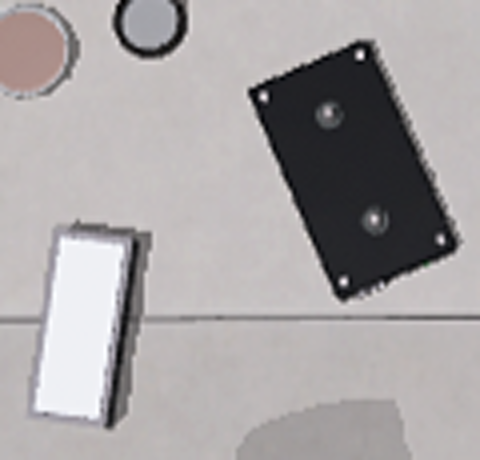

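Sizes match (160×90, 120×50, diffuser centred). The side view shows the frosted, notched end at top right with no orange label, so the labelled face looks away from that camera: normal ≈ (0.94,-0.33), frosted end toward (-0.33,-0.94). It is the greenish-glass slide, not a purple one.

The tool can't tilt. The plan is to fit the head, then stand the slide on the bench, push it over onto its back (label up) and regrasp it across its 44 mm.

```bash
cat >> h.py <<'E'
def go(x,y,z,yaw):
    s=readout.observe();R=np.array(s["tcp_rot"]);p=np.array(s["eef_pos"])
    cur=np.degrees(np.arctan2(R[1,0],R[0,0]));d=(cur-yaw+180)%360-180
    print("t",round(s["t"],2),"pos",np.round(p,4),"yaw",round(cur,2),"f",np.round(s["contact_force"],1),"op",round(s["opening"],3),"J",np.round(s["joint_pos"],0),
     "\n  -> shift",np.round(R.T@(np.array([x,y,z])-p),4),"turn rad",round(np.radians(d),4))
E
python3 - <<'E'
from h import *
T=np.load("top0.npy",allow_pickle=True).item();S=np.load("side0.npy",allow_pickle=True).item()
a=np.radians(23.3)
for s in(1,-1):
    P=[.5476+s*.04*np.cos(a),.0402+s*.04*np.sin(a),.034];print("peg top/side px",proj(T,P).round(1),proj(S,P).round(1))
print("head ctr side",proj(S,[.4383,.2244,.034]).round(1))
# slide top edge in top image (bright strip)
c=T["color"][255:305,365:435].astype(int);m=(c.min(2)>140)&(abs(c[:,:,2]-c[:,:,0])<40)
m=m.astype(np.uint8)*255; hull=np.zeros_like(m)
q=np.array([proj(T,[.4259+u*np.cos(np.radians(70.6))-v*np.sin(np.radians(70.6)),-.2212+u*np.sin(np.radians(70.6))+v*np.cos(np.radians(70.6)),.02]) for u,v in((-.058,-.02),(.058,-.02),(.058,.02),(-.058,.02))])
cv2.fillConvexPoly(hull,(q-[365,255]).round().astype(np.int32),255);m&=hull
n,l,st,ce=cv2.connectedComponentsWithStats(m);k=1+st[1:,4].argmax();v,u=np.nonzero(l==k)
W=np.array([onz(T,x+365,y+255,.056)[:2] for x,y in zip(u,v)],np.float32)*1000
print("slide top",cv2.minAreaRect(W),len(u))
# whole head top at side view diffuser
c=S["color"].astype(int);m=(c.min(2)>205);mm=np.zeros(m.shape,np.uint8);mm[315:375,270:355]=m[315:375,270:355]
ct=max(cv2.findContours(mm,0,2)[0],key=cv2.contourArea)
print("side diffuser",cv2.minAreaRect(np.array([onz(S,*p[0],.034)[:2]*1000 for p in ct.astype(float)],np.float32)))
go(.55,-.1,.2,-7.6);go(.4383,.2244,.2,-7.6)
E
```

```text
peg top/side px [296.9 222.7] [287.1 271.2]
peg top/side px [308.5 249.5] [323.1 272. ]
head ctr side [312.7 340.8]
slide top ((426.1556091308594, -218.66990661621094), (106.42453002929688, 8.191669464111328), 69.7969970703125) 118
side diffuser ((438.5273742675781, 223.98167419433594), (43.69169235229492, 117.61827087402344), 82.04943084716797)
t 0.1 pos [ 0.2663 -0.6196  0.2301] yaw 23.25 f [ 0.6  1.4 -0.1] op 1.002 J [-75.  16.  90.   0.  73.  -9.] 
  -> shift [ 0.4657 -0.3654  0.031 ] turn rad 0.5384
t 0.1 pos [ 0.2663 -0.6196  0.2301] yaw 23.25 f [ 0.6  1.4 -0.1] op 1.002 J [-75.  16.  90.   0.  73.  -9.] 
  -> shift [ 0.4911 -0.7075  0.0317] turn rad 0.5384
```

```bash
python3 -m jog '[[0.04,-0.04,0,0,-1],[0.08,-0.08,0,0,-1],[0.12,-0.12,0,0.0,-1],[0.14,-0.14,0,0,-1],[0.17,-0.17,0,0,-1]]'
```

```text
t: 0.52
eef_pos: [0.3438, -0.4246, 0.2306]
tcp_rot: [[0.919, 0.394, -0.0], [0.394, -0.919, 0.001], [0.0, -0.001, -1.0]]
contact_force: [-0.5, 0.1, 0.4]
opening: 0.999
```

```bash
python3 -m jog '[[0.13,-0.15,0,0,-1],[0.13,-0.15,0,0,-1],[0.13,-0.15,0,0,-1],[0.13,-0.15,0,0,-1],[0.13,-0.15,0,0,-1]]' >/dev/null; python3 -m jog '[[0.13,-0.15,0,0,-1],[0.13,-0.15,0,0,-1],[0.13,-0.15,0,0,-1],[0.13,-0.15,0,0,-1],[0.13,-0.15,0,0,-1]]'; python3 -m jog '[[0.07,-0.16,0,0.0,-1],[0.07,-0.16,0,0,-1],[0.07,-0.16,0,0,-1],[0.07,-0.16,0,0,-1],[0.07,-0.16,0,0,-1]]'
python3 -c "
from h import *
go(.4383,.2244,.12,-7.6)"
```

```text
t: 1.35
eef_pos: [0.4641, -0.0454, 0.2311]
tcp_rot: [[0.918, 0.396, -0.0], [0.396, -0.918, 0.001], [0.0, -0.001, -1.0]]
contact_force: [0.4, -1.0, -0.6]
opening: 0.999
t: 1.77
eef_pos: [0.4642, 0.1312, 0.231]
tcp_rot: [[0.917, 0.4, -0.001], [0.4, -0.917, 0.002], [0.0, -0.002, -1.0]]
contact_force: [-0.7, 0.6, -0.9]
opening: 0.998
t 1.77 pos [0.4642 0.1312 0.231 ] yaw 23.56 f [-0.7  0.6 -0.9] op 0.998 J [  4.  -9. 117.   0.  72.  70.] 
  -> shift [ 0.0135 -0.0955  0.1112] turn rad 0.5439
```

```bash
python3 -m jog '[[0.014,-0.0955,0.111,0.54,-1],[0.014,-0.0955,0.111,0.54,-1],[0.014,-0.0955,0.111,0.54,-1],[0.014,-0.0955,0.111,0.54,-1],[0.014,-0.0955,0.111,0.54,-1]]' >/dev/null; python3 -m jog '[[0,0,0,0,-1],[0,0,0,0,-1]]'
python3 -c "
from h import *
go(.4383,.2244,.006,-7.6)"
```

```text
t: 2.35
eef_pos: [0.4404, 0.2194, 0.1201]
tcp_rot: [[0.991, -0.132, -0.0], [-0.132, -0.991, -0.0], [-0.0, 0.0, -1.0]]
contact_force: [0.3, -0.7, 0.3]
opening: 1.0
t 2.35 pos [0.4404 0.2194 0.1201] yaw -7.6 f [ 0.3 -0.7  0.3] op 1.0 J [ 15.   0. 121.  -0.  59. 112.] 
  -> shift [-0.0028 -0.0047  0.1141] turn rad 0.0
```

```bash
python3 -m jog '[[-0.003,-0.0047,0.04,0,-1],[-0.003,-0.0047,0.08,0,-1],[-0.003,-0.0047,0.1,0,-1],[-0.003,-0.0047,0.114,0,-1],[-0.003,-0.0047,0.114,0,-1]]' 60; python3 -m jog '[[0,0,0,0,1],[0,0,0,0,1],[0,0,0,0,1],[0,0,0,0,1],[0,0,0,0,1]]' 60;python3 -m jog '[[0,0,0,0,1],[0,0,0,0,1],[0,0,0,0,1]]'
```

```text
t: 2.77
eef_pos: [0.4365, 0.2232, 0.0039]
tcp_rot: [[0.991, -0.134, -0.005], [-0.134, -0.991, -0.001], [-0.005, 0.002, -1.0]]
contact_force: [0.4, -0.1, -0.1]
opening: 1.001
t: 3.18
eef_pos: [0.4403, 0.225, 0.0087]
tcp_rot: [[0.991, -0.134, 0.005], [-0.134, -0.991, 0.001], [0.005, -0.002, -1.0]]
contact_force: [0.3, -1.1, 7.2]
opening: 0.614
t: 3.43
eef_pos: [0.4403, 0.225, 0.0087]
tcp_rot: [[0.991, -0.134, 0.005], [-0.134, -0.991, 0.001], [0.005, -0.001, -1.0]]
contact_force: [0.1, -1.1, 6.3]
opening: 0.615
```

```bash
python3 -m jog '[[0,0,-0.03,0,1],[0,0,-0.06,0,1],[0,0,-0.08,0,1],[0,0,-0.08,0,1],[0,0,-0.08,0,1]]'
python3 -c "
from h import *
go(.5476,.0402,.09,23.3)"
```

```text
t: 3.85
eef_pos: [0.4387, 0.2248, 0.0874]
tcp_rot: [[0.991, -0.134, 0.003], [-0.134, -0.991, 0.001], [0.003, -0.001, -1.0]]
contact_force: [-0.1, -0.1, -2.5]
opening: 0.617
t 3.85 pos [0.4387 0.2248 0.0874] yaw -7.68 f [-0.1 -0.1 -2.5] op 0.617 J [ 15.   3. 122.   0.  55. 113.] 
  -> shift [ 0.1326  0.1684 -0.0024] turn rad -0.5406
```

```bash
python3 -m jog '[[0.1326,0.1684,-0.01,-0.5406,1],[0.1326,0.1684,-0.01,-0.5406,1],[0.1326,0.1684,-0.01,-0.5406,1],[0.1326,0.1684,-0.01,-0.5406,1],[0.1326,0.1684,-0.01,-0.5406,1]]' >/dev/null; python3 -m jog '[[0,0,0,0,1],[0,0,0,0,1],[0,0,0,0,1]]'
python3 - <<'E'
from h import *
go(.5476,.0402,.09,23.3)
T=get_image("top");S=get_image("side");save(T,"t1");save(S,"s1")
a=cv2.resize(T["color"][180:290,240:370,::-1],(400,338));b=cv2.resize(S["color"][180:320,230:396,::-1],(400,338));cv2.imwrite("pics/c1.png",np.hstack([a,b]))
E
```

```text
t: 4.52
eef_pos: [0.5342, 0.0588, 0.093]
tcp_rot: [[0.919, 0.394, -0.005], [0.394, -0.919, 0.001], [-0.004, -0.003, -1.0]]
contact_force: [-0.3, 0.8, -1.9]
opening: 0.621
t 4.52 pos [0.5342 0.0588 0.093 ] yaw 23.19 f [-0.3  0.8 -1.9] op 0.621 J [ -5.   8. 115.   0.  56.  62.] 
  -> shift [0.005  0.0224 0.0029] turn rad -0.0019
```

View pics/c1.png

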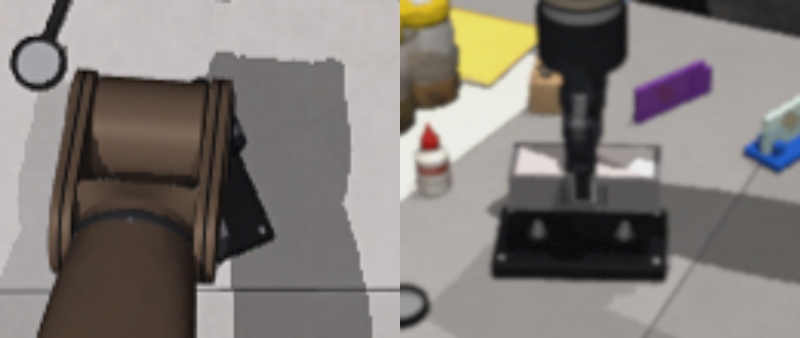

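```bash
python3 -m jog '[[0.005,0.0224,0.01,0,1],[0.005,0.0224,0.02,0,1],[0.005,0.0224,0.025,0,1],[0.005,0.0224,0.025,0,1],[0.005,0.0224,0.025,0,1]]' 
python3 - <<'E'
from h import *
go(.5476,.0402,.06,23.3)
s=readout.observe();p=np.array(s["eef_pos"]);R=np.array(s["tcp_rot"])
S=get_image("side");save(S,"s2")
c=p+R@[0,0,.0087-.034]   # predicted head top centre
C=[c+R@[sx*.065,sy*.027,0] for sx,sy in((1,1),(1,-1),(-1,-1),(-1,1))]
C+= [c+R@[sx*.065,-.027,.034] for sx in(1,-1)]
q=[proj(S,P) for P in C];print(np.round(q,1))
x0,y0=255,190;k=5
im=cv2.resize(S["color"][y0:y0+110,x0:x0+130,::-1],None,fx=k,fy=k,interpolation=cv2.INTER_CUBIC)
for u in q: cv2.drawMarker(im,(int((u[0]+.5-x0)*k),int((u[1]+.5-y0)*k)),(0,0,255),0,14,1)
cv2.imwrite("pics/c2.png",im)
E
```

```text
t: 5.03
eef_pos: [0.5482, 0.0412, 0.0694]
tcp_rot: [[0.918, 0.396, -0.002], [0.396, -0.918, 0.0], [-0.002, -0.001, -1.0]]
contact_force: [-0.4, 0.8, -1.3]
opening: 0.616
t 5.03 pos [0.5482 0.0412 0.0694] yaw 23.36 f [-0.4  0.8 -1.3] op 0.616 J [ -6.  12. 114.   0.  54.  60.] 
  -> shift [-0.001   0.0007  0.0094] turn rad 0.001
[[275.4 241.8]
 [272.5 256. ]
 [334.1 257.2]
 [334.4 242.9]
 [273.4 268.9]
 [333.9 270.1]]
```

View pics/c2.png

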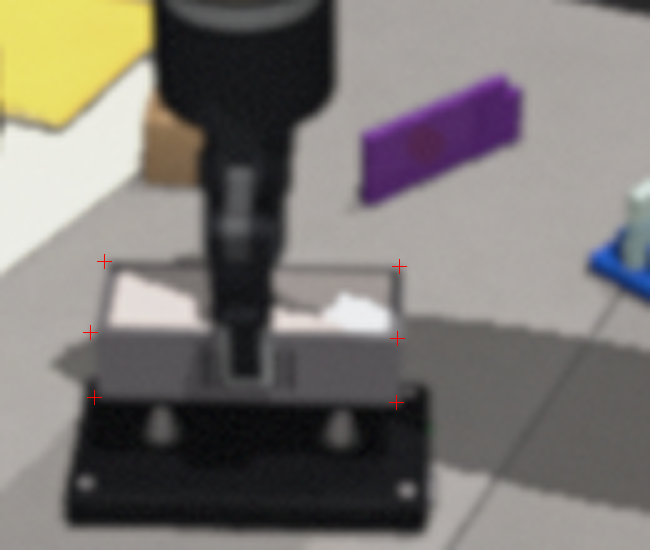

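The picture shows the head over the pegs with its sides about 1 px (~2 mm) right of the prediction. That agrees with the 2 mm offset at the grasp, so I correct by 1 mm and descend.

```bash
python3 -m jog '[[0.001,0.0007,0.01,0,1],[0.001,0.0007,0.02,0,1],[0.001,0.0007,0.026,0,1],[0.001,0.0007,0.03,0,1],[0.001,0.0007,0.03,0,1]]'; python3 -m jog '[[0,0,0.004,0,1],[0,0,0.008,0,1],[0,0,0.011,0,1],[0,0,0.011,0,1]]'; python3 -c "
from h import *
go(.5494,.0410,.0287,23.3)"
```

```text
t: 5.5
eef_pos: [0.5494, 0.04, 0.0386]
tcp_rot: [[0.919, 0.395, -0.003], [0.395, -0.919, 0.0], [-0.003, -0.002, -1.0]]
contact_force: [0.4, -0.7, -2.4]
opening: 0.615
t: 5.83
eef_pos: [0.5502, 0.0404, 0.0289]
tcp_rot: [[0.918, 0.395, -0.001], [0.395, -0.918, 0.001], [-0.001, -0.001, -1.0]]
contact_force: [-1.1, 3.9, -1.6]
opening: 0.615
t 5.83 pos [0.5502 0.0404 0.0289] yaw 23.3 f [-1.1  3.9 -1.6] op 0.615 J [ -6.  16. 115.   0.  49.  60.] 
  -> shift [-0.0006 -0.0009  0.0002] turn rad -0.0001
```

```bash
python3 -m jog '[[0,0,0.001,0,1],[0,0,0.002,0,1],[0,0,0.002,0,1]]'; python3 -m jog '[[0,0,-0.002,0,-0.3],[0,0,-0.002,0,-0.6],[0,0,-0.002,0,-1],[0,0,-0.002,0,-1],[0,0,-0.002,0,-1]]';  python3 -m jog '[[0,0,0,0,-1],[0,0,-0.04,0,-1],[0,0,-0.08,0,-1],[0,0,-0.12,0,-1],[0,0,-0.14,0,-1]]'; python3 -c "
from h import *
go(.4259+.002,-.2212+.005,.16,70.6)"
```

```text
t: 6.08
eef_pos: [0.5502, 0.0405, 0.0288]
tcp_rot: [[0.918, 0.396, -0.003], [0.396, -0.918, 0.001], [-0.002, -0.002, -1.0]]
contact_force: [-8.0, 4.3, 10.0]
opening: 0.621
t: 6.5
eef_pos: [0.5511, 0.0395, 0.0294]
tcp_rot: [[0.919, 0.395, 0.001], [0.395, -0.919, -0.0], [0.001, 0.001, -1.0]]
contact_force: [-0.2, 0.0, -1.0]
opening: 1.005
t: 6.92
eef_pos: [0.5532, 0.0396, 0.1749]
tcp_rot: [[0.919, 0.395, 0.008], [0.395, -0.919, -0.001], [0.007, 0.004, -1.0]]
contact_force: [1.7, 0.3, 0.3]
opening: 0.999
t 6.92 pos [0.5532 0.0396 0.1749] yaw 23.29 f [1.7 0.3 0.3] op 0.999 J [ -6.   4. 111.  -0.  65.  60.] 
  -> shift [-0.2163  0.1853  0.0142] turn rad -0.8257
```

```bash
python3 -m jog '[[-0.2163,0.1853,0.0,-0.8257,-1],[-0.2163,0.1853,0.0,-0.8257,-1],[-0.2163,0.1853,0.0,-0.8257,-1],[-0.2163,0.1853,0.0,-0.8257,-1],[-0.2163,0.1853,0.0,-0.8257,-1]]' >/dev/null;  python3 -m jog '[[0,0,0,0,-1],[0,0,0,0,-1]]'; python3 - <<'E'
from h import *
go(.4276,-.2165,.16,70.6)
T=get_image("top");save(T,"t2")
c=T["color"].astype(int);m=np.zeros((480,640),np.uint8);m[180:300,240:370]=(c.min(2)>200)[180:300,240:370]
ct=max(cv2.findContours(m,0,2)[0],key=cv2.contourArea)
print("diffuser",cv2.minAreaRect(np.array([onz(T,*p[0],.054)[:2]*1000 for p in ct.astype(float)],np.float32)))
E
```

```text
t: 7.5
eef_pos: [0.469, -0.1283, 0.1694]
tcp_rot: [[0.576, 0.817, 0.0], [0.817, -0.576, -0.0], [0.0, 0.0, -1.0]]
contact_force: [0.8, 0.6, -0.6]
opening: 0.994
t 7.5 pos [ 0.469  -0.1283  0.1694] yaw 54.83 f [ 0.8  0.6 -0.6] op 0.994 J [-27.  -4. 120.   0.  65.   8.] 
  -> shift [-0.0959  0.0169  0.0094] turn rad -0.2753
diffuser ((549.3612670898438, 39.903114318847656), (118.08155822753906, 44.55623245239258), 22.66042137145996)
```

Head checks out as seated: centre (549,40), axis 22.7°, and the size is right for z = 54 mm. Next is the slide.

```bash
python3 -m jog '[[-0.0959,0.0169,0.0094,-0.2753,-1],[-0.0959,0.0169,0.0094,-0.2753,-1],[-0.0959,0.0169,0.0094,-0.2753,-1],[-0.0959,0.0169,0.0094,-0.2753,-1],[-0.0959,0.0169,0.0094,-0.2753,-1]]' >/dev/null;  python3 -m jog '[[0,0,0,0,-1],[0,0,0,0,-1]]'; python3 - <<'E'
from h import *
go(.4276,-.2165,.028,70.6)
S=get_image("side");x0,y0=350,150
cv2.imwrite("pics/c3.png",cv2.resize(S["color"][y0:y0+110,x0:x0+130,::-1],None,fx=5,fy=5,interpolation=cv2.INTER_CUBIC))
E
```

```text
t: 8.13
eef_pos: [0.4293, -0.2139, 0.16]
tcp_rot: [[0.326, 0.945, 0.0], [0.945, -0.326, 0.0], [0.0, 0.0, -1.0]]
contact_force: [0.3, 0.5, 0.2]
opening: 0.997
t 8.13 pos [ 0.4293 -0.2139  0.16  ] yaw 70.95 f [0.3 0.5 0.2] op 0.997 J [-39.  -5. 121.   0.  64. -20.] 
  -> shift [-0.0031 -0.0007  0.132 ] turn rad 0.0061
```

View pics/c3.png

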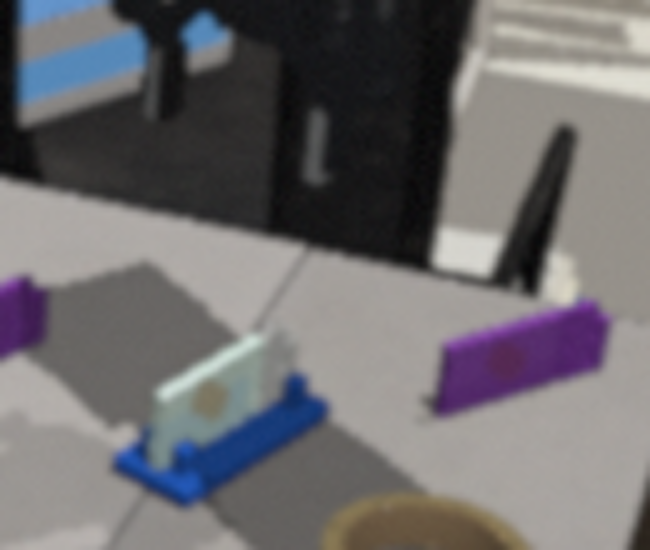

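The crop confirms it: the frosted end with its notch is at top right, and no orange shows on this side.

```bash
python3 -m jog '[[-0.003,-0.0007,0.04,0.006,-1],[-0.003,-0.0007,0.08,0.006,-1],[-0.003,-0.0007,0.11,0.006,-1],[-0.003,-0.0007,0.132,0.006,-1],[-0.003,-0.0007,0.132,0.006,-1]]' 40; python3 -m jog '[[0,0,0,0,0.4],[0,0,0,0,0.8],[0,0,0,0,0.8],[0,0,0,0,1],[0,0,0,0,1]]';python3 -m jog '[[0,0,0,0,1],[0,0,0,0,1],[0,0,0,0,1],[0,0,0,0,1],[0,0,0,0,1]]'
```

```text
t: 8.6
eef_pos: [0.4239, -0.2141, 0.0232]
tcp_rot: [[0.332, 0.943, -0.008], [0.943, -0.332, 0.007], [0.004, -0.01, -1.0]]
contact_force: [-1.1, 0.8, 0.1]
opening: 0.998
t: 9.02
eef_pos: [0.428, -0.2184, 0.0296]
tcp_rot: [[0.333, 0.943, 0.003], [0.943, -0.333, -0.002], [-0.001, 0.003, -1.0]]
contact_force: [-0.6, 0.6, -0.1]
opening: 0.299
t: 9.43
eef_pos: [0.4275, -0.2182, 0.029]
tcp_rot: [[0.334, 0.943, 0.001], [0.943, -0.334, -0.001], [-0.0, 0.001, -1.0]]
contact_force: [-0.6, 0.1, 5.4]
opening: 0.085
```

```bash
python3 -m jog '[[0,0,-0.015,0,1],[0,0,-0.03,0,1],[0,0,-0.06,0,1],[0,0,-0.1,0,1],[0,0,-0.12,0,1]]'; python3 -m jog '[[0,0,0,0,1],[0,0,0,0,1]]';  python3 -c "
from h import *
go(.46,.18,.13,70.6)"
```

```text
t: 9.85
eef_pos: [0.428, -0.2185, 0.1515]
tcp_rot: [[0.333, 0.943, 0.003], [0.943, -0.333, -0.003], [-0.001, 0.004, -1.0]]
contact_force: [0.6, -0.9, -0.2]
opening: 0.086
t: 10.02
eef_pos: [0.4274, -0.2181, 0.149]
tcp_rot: [[0.333, 0.943, 0.002], [0.943, -0.333, -0.002], [-0.001, 0.003, -1.0]]
contact_force: [-0.3, -0.8, -0.9]
opening: 0.078
t 10.02 pos [ 0.4274 -0.2181  0.149 ] yaw 70.52 f [-0.3 -0.8 -0.9] op 0.078 J [-39.  -4. 121.  -0.  62. -20.] 
  -> shift [ 0.3862 -0.102   0.0184] turn rad -0.0014
```

```bash
python3 -m jog '[[0.197,-0.042,0,0,1],[0.197,-0.042,0,0,1],[0.197,-0.042,0,0,1],[0.197,-0.042,0,0,1],[0.197,-0.042,0,0,1]]'; python3 -m jog '[[0.197,-0.042,0,0,1],[0.197,-0.042,0,0,1],[0.197,-0.042,0,0,1],[0.197,-0.042,0,0,1],[0.197,-0.042,0,0,1]]';python3 -m jog '[[0,0,0,0,1],[0,0,0,0,1]]'; python3 - <<'E'
from h import *
go(.48,.18,.03,70.6)
S=get_image("side");save(S,"s4")
E
```

```text
t: 10.43
eef_pos: [0.451, -0.0153, 0.1452]
tcp_rot: [[0.333, 0.943, -0.005], [0.943, -0.333, 0.002], [0.0, -0.005, -1.0]]
contact_force: [0.7, -0.3, -1.5]
opening: 0.084
t: 10.85
eef_pos: [0.4772, 0.1841, 0.1451]
tcp_rot: [[0.332, 0.943, -0.005], [0.943, -0.332, -0.0], [-0.002, -0.004, -1.0]]
contact_force: [1.1, -0.8, -1.6]
opening: 0.087
t: 11.02
eef_pos: [0.4772, 0.1831, 0.1452]
tcp_rot: [[0.33, 0.944, -0.005], [0.944, -0.33, -0.001], [-0.003, -0.004, -1.0]]
contact_force: [0.0, -0.7, -0.5]
opening: 0.087
t 11.02 pos [0.4772 0.1831 0.1452] yaw 70.74 f [ 0.  -0.7 -0.5] op 0.087 J [ 10.   1. 117.  -0.  62.  29.] 
  -> shift [-0.0017  0.0041  0.1152] turn rad 0.0025
```

View pics/s4.png

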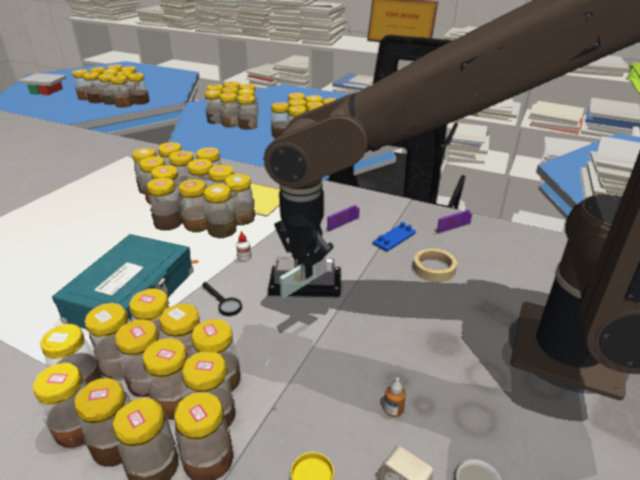

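```bash
python3 -m jog '[[0,0,0.04,0,1],[0,0,0.08,0,1],[0,0,0.105,0,1],[0,0,0.118,0,1],[0,0,0.118,0,1]]'; python3 -m jog '[[0,0,0.003,0,1],[0,0,0.006,0,1],[0,0,0.009,0,1],[0,0,0.009,0,1],[0,0,0.009,0,1]]'
```

```text
t: 11.48
eef_pos: [0.4748, 0.1793, 0.025]
tcp_rot: [[0.336, 0.942, -0.011], [0.942, -0.336, -0.002], [-0.005, -0.009, -1.0]]
contact_force: [0.1, 0.5, -1.3]
opening: 0.088
t: 11.9
eef_pos: [0.4797, 0.1818, 0.0218]
tcp_rot: [[0.334, 0.943, 0.001], [0.943, -0.334, 0.0], [0.001, 0.001, -1.0]]
contact_force: [0.2, 0.2, -0.5]
opening: 0.087
```

```bash
python3 -m jog '[[0,0,0.002,0,1],[0,0,0.004,0,1],[0,0,0.004,0,1]]'; python3 -m jog '[[0,0,0.0015,0,1],[0,0,0.0025,0,1],[0,0,0.0025,0,1]]'
```

```text
t: 12.15
eef_pos: [0.4793, 0.1819, 0.0171]
tcp_rot: [[0.333, 0.943, 0.001], [0.943, -0.333, 0.0], [0.0, 0.0, -1.0]]
contact_force: [0.5, -0.1, -0.1]
opening: 0.085
t: 12.4
eef_pos: [0.4794, 0.1818, 0.0169]
tcp_rot: [[0.333, 0.943, -0.002], [0.943, -0.333, -0.001], [-0.001, -0.002, -1.0]]
contact_force: [-6.5, -1.2, 15.8]
opening: 0.084
```

```bash
python3 -m jog '[[0,0,-0.002,0,1],[0,0,-0.002,0,0.6],[0,0,-0.002,0,0.4],[0,0,-0.002,0,0],[0,0,-0.002,0,0]]'; python3 -m jog '[[0,0,0,0,-0.5],[0,0,0,0,-1],[0,0,0,0,-1],[0,0,0,0,-1],[0,0,-0.006,0,-1]]';python3 -m jog '[[0,0,0,0,-1]]'; python3 - <<'E'
from h import *
S=get_image("side");x0,y0=240,230
cv2.imwrite("pics/c4.png",cv2.resize(S["color"][y0:y0+110,x0:x0+130,::-1],None,fx=5,fy=5,interpolation=cv2.INTER_CUBIC))
E
```

```text
t: 12.82
eef_pos: [0.4789, 0.1817, 0.0161]
tcp_rot: [[0.333, 0.943, -0.001], [0.943, -0.333, -0.0], [-0.0, -0.001, -1.0]]
contact_force: [-0.8, 0.5, -0.3]
opening: 0.499
t: 13.23
eef_pos: [0.4781, 0.1815, 0.0215]
tcp_rot: [[0.333, 0.943, -0.003], [0.943, -0.333, -0.0], [-0.001, -0.002, -1.0]]
contact_force: [0.8, 0.2, -0.0]
opening: 1.002
t: 13.32
eef_pos: [0.4798, 0.1819, 0.0235]
tcp_rot: [[0.333, 0.943, 0.002], [0.943, -0.333, 0.0], [0.001, 0.001, -1.0]]
contact_force: [0.6, 0.4, -0.4]
opening: 1.003
```

View pics/c4.png

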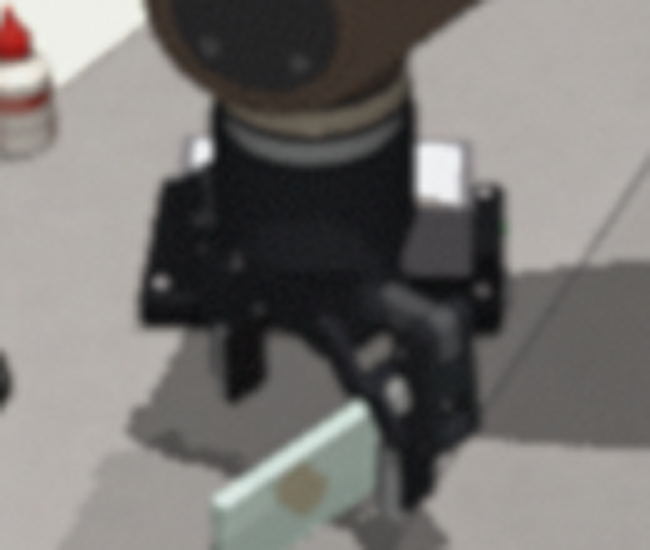

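The slide stands free between the open fingers. I push its top over from the label side (tool −y).

```bash
python3 -m jog '[[0,-0.012,0,0,-1],[0,-0.024,0,0,-1],[0,-0.032,0,0,-1],[0,-0.036,0,0,-1],[0,-0.04,0,0,-1]]'; python3 -m jog '[[0,-0.004,0,0,-1],[0,-0.008,0,0,-1],[0,-0.012,0,0,-1],[0,-0.012,0,0,-1],[0,-0.012,0,0,-1]]'; python3 -m jog '[[0,0,-0.01,0,-1],[0,0,-0.03,0,-1],[0,0,-0.06,0,-1],[0,0.05,-0.1,0,-1],[0,0.09,-0.1,0,-1]]'; python3 - <<'E'
from h import *
S=get_image("side");x0,y0=240,210
cv2.imwrite("pics/c5.png",cv2.resize(S["color"][y0:y0+150,x0:x0+150,::-1],None,fx=4,fy=4,interpolation=cv2.INTER_CUBIC));save(S,"s5");np.save("s5.npy",S,allow_pickle=True)
E
```

```text
t: 13.78
eef_pos: [0.4402, 0.1954, 0.0223]
tcp_rot: [[0.333, 0.943, -0.0], [0.943, -0.333, -0.0], [-0.0, -0.0, -1.0]]
contact_force: [0.3, -0.2, -0.3]
opening: 0.998
t: 14.2
eef_pos: [0.43, 0.1992, 0.0225]
tcp_rot: [[0.333, 0.943, 0.0], [0.943, -0.333, -0.0], [0.0, 0.0, -1.0]]
contact_force: [-0.9, -0.4, 0.5]
opening: 1.001
t: 14.62
eef_pos: [0.5001, 0.1757, 0.123]
tcp_rot: [[0.331, 0.944, 0.005], [0.944, -0.331, 0.001], [0.003, 0.005, -1.0]]
contact_force: [0.7, 1.1, 0.3]
opening: 0.999
```

View pics/c5.png

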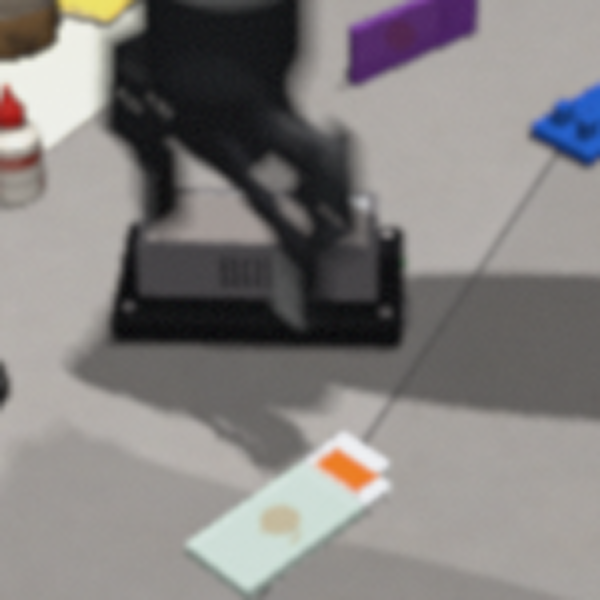

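```bash
python3 - <<'E'
from h import *
S=np.load("s5.npy",allow_pickle=True).item()
c=S["color"].astype(int);g=(c.min(2)>196)|((c[:,:,1]-c[:,:,0]>6)&(c[:,:,1]>180))|((c[:,:,0]-c[:,:,2]>90)&(c[:,:,0]>190))
m=np.zeros((480,640),np.uint8);m[315:362,284:340]=g[315:362,284:340]*255;m=cv2.morphologyEx(m,cv2.MORPH_CLOSE,np.ones((5,5)))
ct=max(cv2.findContours(m,0,2)[0],key=cv2.contourArea)
r=cv2.minAreaRect(np.array([onz(S,*p[0],.008)[:2]*1000 for p in ct.astype(float)],np.float32));print("mask",r)
L,B,T=[onz(S,*p,.008)[:2]*1000 for p in((286.2,346),(302.7,358.5),(326,317.8))]
print("corners",L,B,T,"ctr",(B+T)/2,"len",np.hypot(*(L-T)),"w",np.hypot(*(L-B)),np.degrees(np.arctan2(*(L-T)[::-1])))
x,y=(B+T)/2000
d=np.array([.333,.943])*.008
go(x+d[0],y+d[1],.1,70.6)
E
```

```text
mask ((452.76544189453125, 188.92848205566406), (111.2186508178711, 45.50651550292969), 71.28398895263672)
corners [489.80907612 235.2059501 ] [446.60959525 250.17846282] [454.1328407  130.79508199] ctr [450.37121797 190.4867724 ] len 110.33776848214708 w 45.72057834069932 71.13517309498769
t 14.67 pos [0.5096 0.1728 0.1258] yaw 70.47 f [ 4.5 -3.3  2.8] op 1.0 J [  8.   5. 115.  -0.  59.  28.] 
  -> shift [ 0.0047 -0.0621  0.0248] turn rad -0.0023
```

```bash
python3 -c "
from h import *
go(.4547,.1946,.05,71.2)"; python3 -m jog '[[0.0055,-0.06,0.04,-0.013,-0.3],[0.0055,-0.06,0.06,-0.013,-0.3],[0.0055,-0.06,0.075,-0.013,-0.3],[0.0055,-0.06,0.075,-0.013,-0.3],[0.0055,-0.06,0.075,-0.013,-0.3]]'; python3 -m jog '[[0,0,0,0,-0.3],[0,0,0,0,-0.3]]'; python3 -c "
from h import *
go(.4547,.1946,.005,71.2)"
```

```text
t 14.67 pos [0.5096 0.1728 0.1258] yaw 70.47 f [ 4.5 -3.3  2.8] op 1.0 J [  8.   5. 115.  -0.  59.  28.] 
  -> shift [ 0.0017 -0.0602  0.0749] turn rad -0.0128
t: 15.08
eef_pos: [0.4439, 0.1998, 0.0432]
tcp_rot: [[0.321, 0.947, -0.001], [0.947, -0.321, -0.0], [-0.001, -0.001, -1.0]]
contact_force: [0.1, -0.0, 0.5]
opening: 0.653
t: 15.25
eef_pos: [0.4467, 0.2001, 0.0457]
tcp_rot: [[0.322, 0.947, 0.005], [0.947, -0.322, 0.001], [0.002, 0.004, -1.0]]
contact_force: [0.1, 0.1, -0.3]
opening: 0.647
t 15.25 pos [0.4467 0.2001 0.0457] yaw 71.23 f [ 0.1  0.1 -0.3] op 0.647 J [ 12.   7. 123.  -0.  50.  31.] 
  -> shift [-0.0028  0.0092  0.0407] turn rad 0.0005
```

```bash
python3 -m jog '[[-0.003,0.009,0.01,0,-0.3],[-0.003,0.009,0.02,0,-0.3],[-0.003,0.009,0.025,0,-0.3],[-0.003,0.009,0.025,0,-0.3],[-0.003,0.009,0.025,0,-0.3]]'; python3 -c "
from h import *
go(.4547,.1946,.005,71.2)"
```

```text
t: 15.67
eef_pos: [0.4515, 0.1942, 0.0182]
tcp_rot: [[0.321, 0.947, -0.001], [0.947, -0.321, -0.0], [-0.0, -0.001, -1.0]]
contact_force: [0.6, 0.5, 0.5]
opening: 0.649
t 15.67 pos [0.4515 0.1942 0.0182] yaw 71.25 f [0.6 0.5 0.5] op 0.649 J [ 11.  10. 123.   0.  47.  30.] 
  -> shift [0.0014 0.003  0.0131] turn rad 0.001
```

```bash
python3 -m jog '[[0.001,0.002,0.004,0,-0.3],[0.001,0.002,0.008,0,-0.3],[0.001,0.002,0.012,0,-0.3],[0.001,0.002,0.013,0,-0.3],[0.001,0.002,0.013,0,-0.3]]'; python3 -m jog '[[0,0,0.002,0,-0.3],[0,0,0.004,0,-0.3],[0,0,0.004,0,-0.3]]'; python3 -c "
from h import *
go(.4547,.1946,.00,71.2)"
```

```text
t: 16.08
eef_pos: [0.4534, 0.1945, 0.0048]
tcp_rot: [[0.321, 0.947, -0.001], [0.947, -0.321, -0.0], [-0.001, -0.001, -1.0]]
contact_force: [-0.6, -0.1, 0.1]
opening: 0.651
t: 16.33
eef_pos: [0.4537, 0.1945, 0.001]
tcp_rot: [[0.321, 0.947, -0.001], [0.947, -0.321, -0.0], [-0.0, -0.001, -1.0]]
contact_force: [-0.1, -0.1, 0.1]
opening: 0.647
t 16.33 pos [0.4537 0.1945 0.001 ] yaw 71.27 f [-0.1 -0.1  0.1] op 0.647 J [ 11.  13. 123.  -0.  45.  30.] 
  -> shift [0.0004 0.0009 0.001 ] turn rad 0.0012
```

```bash
python3 -m jog '[[0,0,0.001,0,-0.3],[0,0,0.001,0,0],[0,0,0.001,0,0.4],[0,0,0.001,0,1],[0,0,0.001,0,1]]' 60; python3 -m jog '[[0,0,0,0,1],[0,0,0,0,1],[0,0,0,0,1]]'; python3 -m jog '[[0,0,-0.01,0,1],[0,0,-0.02,0,1],[0,0,-0.04,0,1],[0,0,-0.06,0,1],[0,0,-0.06,0,1]]'; python3 - <<'E'
from h import *
go(.5494,.04,.16,71.2)
S=get_image("side");x0,y0=240,210
cv2.imwrite("pics/c6.png",cv2.resize(S["color"][y0:y0+150,x0:x0+150,::-1],None,fx=4,fy=4,interpolation=cv2.INTER_CUBIC))
E
```

```text
t: 16.75
eef_pos: [0.4545, 0.1946, 0.0008]
tcp_rot: [[0.321, 0.947, 0.001], [0.947, -0.321, 0.0], [0.001, 0.001, -1.0]]
contact_force: [0.0, 0.6, 2.9]
opening: 0.49
t: 17.0
eef_pos: [0.4545, 0.1946, 0.0008]
tcp_rot: [[0.321, 0.947, 0.001], [0.947, -0.321, 0.0], [0.001, 0.001, -1.0]]
contact_force: [-0.6, -0.5, 3.9]
opening: 0.485
t: 17.42
eef_pos: [0.4568, 0.1952, 0.0647]
tcp_rot: [[0.321, 0.947, 0.008], [0.947, -0.321, 0.002], [0.004, 0.007, -1.0]]
contact_force: [0.8, -0.2, 0.1]
opening: 0.493
t 17.42 pos [0.4568 0.1952 0.0647] yaw 71.28 f [ 0.8 -0.2  0.1] op 0.493 J [ 11.   6. 122.   0.  52.  30.] 
  -> shift [-0.1169  0.1382 -0.0948] turn rad 0.0014
```

View pics/c6.png

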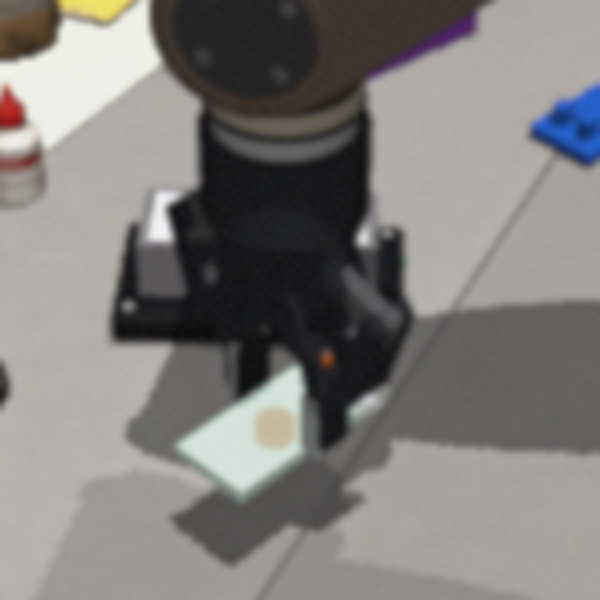

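The slide is held level with the label up. Now I lift it first, then carry it over the head.

```bash
python3 -m jog '[[0,0,-0.03,0,1],[0,0,-0.06,0,1],[-0.02,0.025,-0.083,0,1],[-0.04,0.05,-0.083,0,1],[-0.06,0.073,-0.083,0,1]]'; python3 -m jog '[[-0.018,0.022,0,0,1],[-0.036,0.044,0,0,1],[-0.0526,0.0636,0,0,1],[-0.0526,0.0636,0,0,1],[-0.0526,0.0636,0,0,1]]'; python3 -m jog '[[0,0,0,0,1],[0,0,0,0,1],[0,0,0,0,1]]'; python3 -c "
from h import *
go(.55,.0447,.147,71.2)"
```

```text
t: 17.88
eef_pos: [0.5051, 0.1136, 0.1447]
tcp_rot: [[0.32, 0.948, 0.003], [0.948, -0.32, 0.0], [0.001, 0.003, -1.0]]
contact_force: [-0.7, -0.5, -1.9]
opening: 0.488
t: 18.3
eef_pos: [0.5467, 0.0431, 0.142]
tcp_rot: [[0.323, 0.946, -0.003], [0.946, -0.323, 0.001], [-0.0, -0.003, -1.0]]
contact_force: [0.2, -0.3, -1.7]
opening: 0.49
t: 18.55
eef_pos: [0.5464, 0.045, 0.1429]
tcp_rot: [[0.32, 0.947, -0.001], [0.947, -0.32, 0.0], [-0.0, -0.001, -1.0]]
contact_force: [-1.0, 0.0, 0.2]
opening: 0.487
t 18.55 pos [0.5464 0.045  0.1429] yaw 71.35 f [-1.   0.   0.2] op 0.487 J [ -6.   6. 112.   0.  62.  13.] 
  -> shift [ 0.0008  0.0036 -0.0041] turn rad 0.0026
```

```bash
python3 -m jog '[[0.001,0.003,-0.004,0,1],[0.001,0.003,-0.004,0,1],[0.001,0.003,-0.004,0,1],[0.001,0.003,-0.004,0,1],[0.001,0.003,-0.004,0,1]]'; python3 -m jog '[[0,0,0,0,1],[0,0,0,0,1],[0,0,0,0,1],[0,0,0,0,1]]'; python3 - <<'E'
from h import *
go(.55,.0447,.147,71.2)
S=get_image("side");save(S,"s7")
s=readout.observe();p=np.array(s["eef_pos"]);R=np.array(s["tcp_rot"])
print("expected slide ctr px",proj(S,p+R@[-.005,0,-.003]),"ends",proj(S,p+R@[.05,0,-.003]),proj(S,p+R@[-.06,0,-.003]))
x0,y0=235,160
cv2.imwrite("pics/c7.png",cv2.resize(S["color"][y0:y0+150,x0:x0+150,::-1],None,fx=4,fy=4,interpolation=cv2.INTER_CUBIC))
E
```

```text
t: 18.97
eef_pos: [0.5503, 0.0441, 0.1474]
tcp_rot: [[0.321, 0.947, 0.0], [0.947, -0.321, 0.0], [0.0, 0.0, -1.0]]
contact_force: [0.3, 0.9, -0.8]
opening: 0.49
t: 19.3
eef_pos: [0.5503, 0.0439, 0.1473]
tcp_rot: [[0.321, 0.947, -0.0], [0.947, -0.321, 0.0], [-0.0, -0.0, -1.0]]
contact_force: [-0.8, 0.1, -0.8]
opening: 0.488
t 19.3 pos [0.5503 0.0439 0.1473] yaw 71.26 f [-0.8  0.1 -0.8] op 0.488 J [ -6.   6. 112.  -0.  62.  13.] 
  -> shift [ 0.0006 -0.0005  0.0003] turn rad 0.001
expected slide ctr px [303.84117726 226.99031138] ends [284.40765784 237.35446323] [322.08798732 217.25904727]
```

View pics/c7.png

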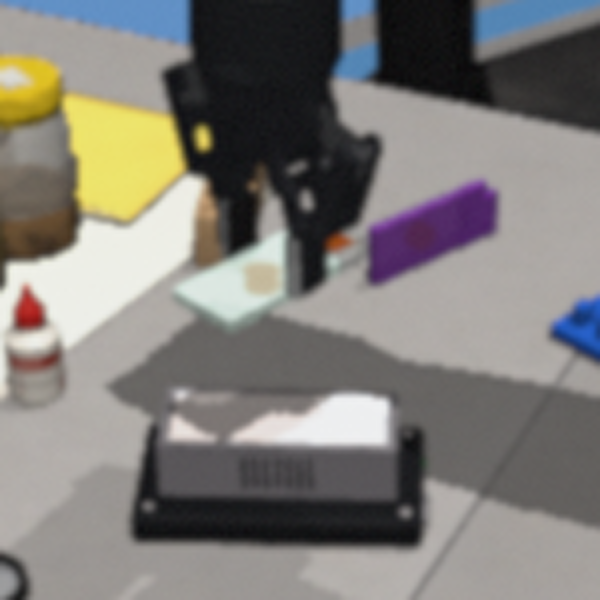

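The head is seated level on the base. The slide is level with the label up, and its clear end is at crop pixel (204,310) against a predicted (198,309). Handing in.

```bash
python3 -c "
from h import *
print(job.close_job())"
```

```text
the job is handed in; nothing more can be done
None
```

I fitted the light head onto the base and let it go. The slide is now held label up over it, and the job was handed in at about 19.4 s with no verdict reported.

**Light head:** I pressed it down onto both pegs to about 10 N and released it. The last top-view check put its centre at (549, 40) mm, against (548, 40) mm for the base. Its diffuser measured the right size for the fully home height.

**Slide:** The arm could not tilt its tool. I lifted the slide out of the rack by its clear glass and stood it on its edge on the bench. I then pushed it over onto its back and gripped it again across its 44 mm width, still on the clear glass. The pads run from about 16 mm on the clear side of its centre to 6 mm towards the frosted end, which begins at 25 mm.

**Final pose:** The slide is steady and level, label up. By calculation from the tool pose its centre is about (549, 39, 150) mm, roughly 96 mm above the diffuser. The last picture agreed with the predicted position to about 2 px and showed nothing touching the slide.

**Checks:** None failed. Near the end I saw offsets of a few millimetres between commanded and measured positions and corrected them. I did not measure the bystander objects again, but no move touched them and they look undisturbed where visible in the pictures.

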